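Pack and close a tasting-kit case

ROBOT

A 6-joint arm with a two-finger parallel gripper is mounted at the origin on a cart in front of the work surface, level with it; the furniture and walls round the work are solid. World frame = base frame: x ahead of the robot, y to its left, z up, the work surface at z = 0. Lengths are in m, angles in rad, forces in N, time in s.
With the tool pointing down it reaches from about 0.35 to 0.975 m from the base axis. Payload 4.9 kg.
Tool frame: the origin (TCP) lies on the centre line of the jaws, within the pads' length; the fingertips stand ahead of it and the grasp point (between the pads) is the TCP (manip.tip_extent is the z of the fingertips in the tool frame, in m); z points along the fingers, y is the line along which they close (so a half turn about z gives the same grasp; the last joint's range is limited). The gripper opens to 85 mm and grips with 20 to 120 N. Pads are 22 mm wide; open, the fingers measure 114 mm over their backs; the gripper's body (76 mm by 85 mm) begins 54 mm behind the grasp point. The pads swing forward as they close: fully open they stand 13 mm farther back than shut.
Start: joints at [-1.231, 0.053, 1.613, -0, 1.476, -0.119], TCP at [0.277, -0.56, 0.216] pointing down, gripper open.
Joint ranges: [-3.01, 3.01], [-1.01, 2.22], [0.06, 2.58], [-1.02, 4.17], [0.09, 2.62], [-3.14, 3.14]. Speed limits (rad/s): [2.57, 2.57, 3.14, 3.14, 3.14, 3.14].

INTERFACE

Orientations are given as a unit quaternion [w, x, y, z].
In Python, from plant import manip gives the robot as it stands. The module is installed in compiled form; this text tells all that it offers.
- The arm moves only by the shell command python3 -m crank, which reads ROWS from standard input. ROWS is a JSON list of rows, 1 to 5 of them, each of 7 numbers: the opening from 0.0 (shut) to 1.0 (fully open), then dx, dy, dz in m, then a rotation vector rx, ry, rz in rad; each row shifts and turns the commanded pose from where the row before left it, along the tool's axes as they then stand; what a row does not reach is not made up. A row lasts 1/8 s, in which the tool goes at most 0.0625 m and 0.188 rad, less where a joint would pass 70% of its speed; a pose out of reach is approached as far as the arm can. The fingers move at their own pace and stop on an object; the grip force is fixed at half the most. Time passes only in rows, so rows that do not move let the fingers close. It prints the time, the measured TCP pose, the force, the opening and the grip force at its end. Input that does not fit is refused with a message, and nothing moves.
- manip.state(): the state, without advancing time (a new reading comes with each control period).
- manip.grab_frame(name): name is "scene" or "top"; returns (picture, depth): 400x640x3 uint8, red, green, blue; 400x640 float32, m along the optical axis (not along the pixel's ray), 0 where there is no reading.
- manip.camera_params(name): a dict with "intrinsics" (3x3 intrinsics, pixels), "xyz" and "orientation" of the camera in the world. Camera axes: x right, y down, z forward; pixel columns grow to the right and rows downward; lengths in m; the calibration is good to about 2 mm. A picture is of the moment at which its call begins. camera_params takes no time and is no camera call.
- manip.job_done(): hands the job in; it is judged then, once.
Trained networks look in the newest picture that a camera, given by its name, has taken for a name from the list of things; names that differ only in an ending like _2 or _b are one class to them, and where a whole thing is asked for, a point or a joint stands for the part that bears it (a point fixed in the world has none). Each returns a list of dicts, best first, with "conf" (0 to 1); they miss things now and then, are a little off and sometimes report something else, mostly with a low value. They report only what shows in the picture. A call takes as long as a camera call. They do not tell look-alikes from the thing itself.
- manip.look_for(camera, query): "extent" ([left, top, right, bottom] in pixels, round what is visible of it).
- manip.outline_of(camera, query): "region" (400x640 bool, what is visible of it) and "extent" ([left, top, right, bottom] in pixels, round what is visible of it).
- manip.mark_of(camera, query): "centre" ([row, column] in pixels: a listed point, or the origin of a listed thing).
The state is a dict: "time": time; "joint_pos": joint angles; "joint_vel": joint speeds; "joint_efforts": joint torques, N m; "tool_pos": TCP position; "tool_rot": TCP orientation; "contact_force": force on the tool from outside, world axes, zero at the start; "ft_torque": the same for the moment, N m; "gripper_width": opening from 0.0 (shut) to 1.0 (fully open); "grasp_force": force on a finger pad.
Only numpy, scipy, OpenCV 4.12 (cv2) and the standard library are available. Lean on these libraries where they do the work, as an engineer would, in place of code of your own. Each camera call takes 0.05 s, during which the arm holds its last target. There are 200 camera calls.

TASK

Put the black foil-cutter ring into the empty compartment of the open wooden tasting-kit case and close the case with its loose lid: holding the lid at a slant of 10 degrees or more, hook one end under the lip of the case, then swing the other end down under control, without forcing it or letting it drop, until the lid lies flat and square on the case. Then turn the brass turn button a quarter turn so that it lies across the lid's end, and leave everything else standing where it is.

Things in the scene. Friction and masses are not known exactly. Their poses are not given: they have to be found in the camera images.
- case: Open wooden case, fixed to the table. Origin: on the table below the middle of the lid seat; x runs lengthwise from the lip end (-x) to the turn-button end (which faces the robot), z up. Outside x -96..125, y -58..58 mm. Walls and ledges that carry the lid are 42 mm high; the lid lies between x -88 (back of the slot under the lip) and x 87 (face of a stop block, x 87..125, top 51 mm).
- lip_edge (a point): Middle of the lower front edge of the fixed lip across the whole -x end, at (-74, 0, 56) mm in the case frame. The lip reaches from here back to x -88, underside 56, top 62 mm above the table; under it a ledge at 42 mm (x -88..-80): a slot 14 mm high and 14 mm deep, open towards +x. At the other end the ledge is x 80..87.
- empty_place (a point): Middle of the floor (6 mm thick) of the empty compartment next to the lip, at (-34, 0, 6) mm in the case frame; it spans x -80..10, y -51..51 mm. A divider 24 mm high parts it from the other one (x 14..80), where two corks are fixed, up to 30 mm high.
- button_grip (a point): Point on the turn button's vertical pivot axis, (106, 0, 74) mm in the case frame, in the middle of its upright fin. The brass button is a bar 68 x 14 x 8 mm (52 to 60 mm above the table, pivot at its middle) with a fin along it, 36 long, 10 thick, top 80 mm above the table.
- turn_button (a joint): Turn button angle, rad: 0 = bar and fin along the case's y axis (clear of the lid), growing counterclockwise seen from above to 1.57 = along the case's x axis, its end over the lid's end, 4 mm above it. Slight friction (0.03 N m); stays where it is left. Starts at 0 to 0.25.
- lid: Loose flat wooden lid 170 (x) x 110 (y) x 6 mm, 0.13 to 0.25 kg, the same at both ends: either may be hooked. At the start it lies flat on the table to the right of the case. Origin: middle of its underside, z up. A wooden grip bar stands on its middle: 16 mm thick along x, 64 mm long along y, from 6 to 32 mm above the underside.
- lid_end_a (a point): Middle of the lid's -x end, at its underside, (-85, 0, 0) mm in the lid's frame.
- lid_end_b (a point): Middle of the lid's +x end, at its underside, (85, 0, 0) mm in the lid's frame.
- foil_cutter: Loose black plastic ring, 47 mm across and 14 mm high, lying flat on the table to the left of the case. Origin: centre of its underside.
- bottle_stopper: Bystander: pale mushroom-headed bottle stopper, 35 mm across, 48 mm high, standing near the ring; origin at the centre of its foot.
- candle: Bystander: white pillar candle, 64 mm across, 94 mm high; origin at the centre of its foot.
- tumbler: Bystander: clear tumbler, 80 mm across, 90 mm high; origin at the centre of its foot.
Mind the look-alikes: they are no part of the job. What is meant by the foil_cutter is not turquoise, and is the smaller of those in its own colour.

How it is judged:
By the outcome, as a careful person would: the job done as asked, in the order asked, and still so for the second after the job is handed in, with the robot touching nothing.
It also fails if it takes over 72 s, if anything falls off the work surface, if the arm or the gripper's body presses on something with over 40 N, if the wrist force passes 120 N, or if a joint passes its speed limit or range.

## Working session

There is one attempt and no reset: what is moved stays moved. The work goes in short steps, Python scripts to look and compute and a shell command to move; the robot and the scene stay as the last step left them, time stands still between calls to the robot, and variables do not carry over. Pictures are saved under pics/ and viewed, at most 10 in all, crops included, and the job is handed in when it is done.

```bash
mkdir -p pics
cat > h.py <<'E'
import numpy as np, cv2
from scipy.spatial.transform import Rotation as R
from plant import manip
def q2R(q): return R.from_quat([q[1],q[2],q[3],q[0]]).as_matrix()
def cam(n):
    c=manip.camera_params(n); return np.array(c["intrinsics"]),np.array(c["xyz"]),q2R(c["orientation"])
def cloud(n,d):
    K,t,Rm=cam(n); v,u=np.mgrid[:400,:640]
    p=np.stack([(u-K[0,2])/K[0,0]*d,(v-K[1,2])/K[1,1]*d,d],-1)
    return p@Rm.T+t
def proj(n,P):
    K,t,Rm=cam(n); p=(np.array(P)-t)@Rm; p=p@K.T; return p[...,:2]/p[...,2:]
E
cat > a.py <<'E'
from h import *
s=manip.state(); print(s)
ims=[]
for n in("scene","top"):
    im,d=manip.grab_frame(n); np.savez(f"{n}0.npz",im=im,d=d); cv2.imwrite(f"pics/{n}0.png",im[...,::-1])
    print(n,manip.camera_params(n))
    P=cloud(n,d)
    for q in("case","lip_edge","empty_place","button_grip","lid","lid_end_a","foil_cutter","bottle_stopper","candle","tumbler"):
        for r in manip.mark_of(n,q)[:4]:
            c=r["centre"]; i,j=int(round(c[0])),int(round(c[1]))
            print(q,round(r["conf"],2),np.round(c,1),np.round(P[min(max(i,0),399),min(max(j,0),639)],3))
E
python3 a.py
```

```text
{'time': 0.0, 'joint_pos': array([-1.23097514e+00,  5.33608596e-02,  1.61428266e+00, -2.15255951e-05,
        1.47598688e+00, -1.19030087e-01]), 'joint_vel': array([ 0.00095124, -0.00019012,  0.00028418,  0.001167  , -0.00032748,
        0.00018309]), 'joint_efforts': array([-6.62295806e-04, -3.93677294e+01, -3.70177567e+01, -1.57282907e-04,
        7.17664356e-03,  7.53008749e-06]), 'tool_pos': array([ 0.27658486, -0.5597483 ,  0.21466734]), 'tool_rot': array([-1.01148934e-03,  9.73796436e-01,  2.27419135e-01, -1.22898803e-04]), 'contact_force': array([0.21905102, 0.53985738, 0.13903291]), 'ft_torque': array([ 0.00654663, -0.03548768,  0.03664869]), 'grasp_force': 0.0, 'gripper_width': 0.9982611735467004}
scene {'intrinsics': array([[433.40236822,   0.        , 319.33254137],
       [  0.        , 433.40236822, 202.1401352 ],
       [  0.        ,   0.        ,   1.        ]]), 'xyz': array([-0.0525456 ,  1.03497438,  0.78670748]), 'orientation': array([ 0.13719598, -0.2645792 ,  0.83458249, -0.46330031])}
case 0.97 [207.9 320.3] [0.594 0.075 0.036]
lip_edge 0.85 [186.3 303.9] [0.71
[... 967 characters left out ...]
se 0.32 [146.9 426.3] [ 0.686 -0.254  0.007]
lip_edge 0.63 [160.1 337.6] [0.705 0.008 0.009]
empty_place 0.73 [177.8 338.4] [0.653 0.021 0.006]
empty_place 0.35 [146.5 421.4] [ 0.693 -0.241  0.006]
button_grip 0.64 [217.  354.7] [0.517 0.013 0.082]
lid 0.93 [173.4 427.6] [ 0.604 -0.23   0.021]
lid_end_a 0.88 [202.8 430.6] [ 0.521 -0.219  0.003]
lid_end_a 0.78 [150.  423.1] [ 0.68  -0.244  0.003]
foil_cutter 0.64 [258.  183.5] [0.527 0.49  0.003]
foil_cutter 0.6 [232.9 251.9] [ 0.554  0.295 -0.002]
foil_cutter 0.44 [238.5 216. ] [0.562 0.395 0.002]
bottle_stopper 0.68 [271.5 212.9] [0.466 0.407 0.047]
candle 0.82 [184.9 259.5] [0.659 0.238 0.084]
tumbler 0.82 [196.8 210.8] [0.654 0.37  0.091]
```

View pics/top0.png

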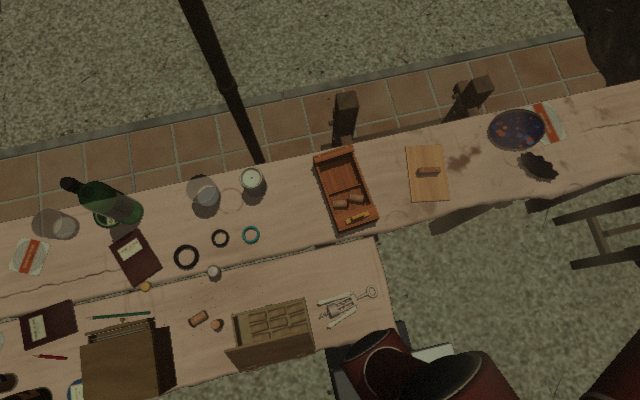

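View pics/scene0.png

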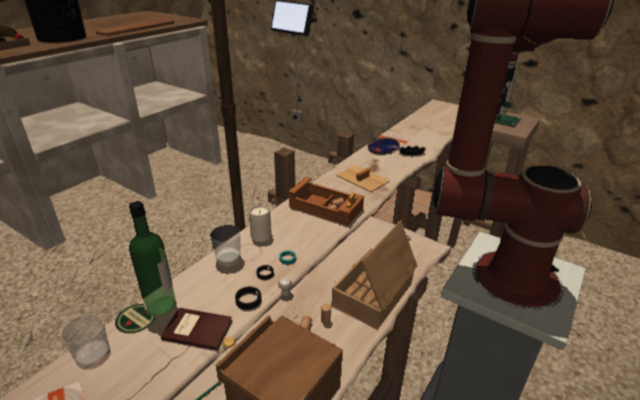

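```bash
cat > b.py <<'E'
from h import *
Z={n:np.load(n+"0.npz") for n in("scene","top")}
C={n:cloud(n,Z[n]["d"]) for n in Z}
def rect(n,m,lab):
    p=C[n][m][:,:2]*1000; r=cv2.minAreaRect(p.astype(np.float32)); print(n,lab,m.sum(),np.round(r[0],1),np.round(r[1],1),round(r[2],1),np.round(np.median(C[n][m][:,2]),4))
for n in Z:
    P=C[n];im=Z[n]["im"].astype(int);x,y,z=P[...,0],P[...,1],P[...,2]
    ok=Z[n]["d"]>0
    rect(n,ok&(z>.068)&(z<.09)&(x>.46)&(x<.56)&(abs(y)<.06),"fin")
    rect(n,ok&(z>.022)&(z<.04)&(x>.5)&(x<.72)&(y<-.15)&(y>-.33),"lidbar")
    rect(n,ok&(z>.058)&(z<.068)&(x>.66)&(x<.78)&(abs(y)<.09),"lip")
    rect(n,ok&(z>.034)&(z<.047)&(x>.45)&(x<.78)&(abs(y)<.1),"walls")
    rect(n,ok&(z>.046)&(z<.065)&(x>.45)&(x<.57)&(abs(y)<.1),"stop")
    for c0 in((.53,.48),(.548,.31),(.563,.393)):
        m=ok&(z>.007)&(z<.03)&(np.hypot(x-c0[0],y-c0[1])<.04); rect(n,m,"ring"); print(im[m].mean(0))
E
python3 b.py
```

```text
scene fin 36 [519.    8.2] [ 9.4 36.5] 10.0 0.0769
scene lidbar 58 [ 611. -229.] [67.  22.2] 77.9 0.0284
scene lip 119 [708.3  27.8] [ 23.5 119.5] 6.5 0.0607
scene walls 418 [608.6  16.4] [220.3 122.6] 5.8 0.0396
scene stop 224 [520.    7.5] [ 41.4 120. ] 6.8 0.0504
scene ring 283 [528.2 484.1] [65.1 63.6] 86.2 0.0165
[32.40989399 27.89045936 24.6819788 ]
scene ring 91 [548.1 302.3] [45.4 47.7] 66.4 0.0118
[44.21978022 93.54945055 82.15384615]
scene ring 110 [557.4 386. ] [46.9 46.5] 0.0 0.0118
[44.78181818 37.62727273 32.08181818]
top fin 62 [519.1   4.5] [10.5 35.8] 7.9 0.0794
top lidbar 141 [ 610.2 -233.3] [63.1 16.3] 78.9 0.0312
top lip 318 [708.9  22.6] [ 23.1 116.2] 6.0 0.062
top walls 482 [609.   12.6] [218.9 117.1] 5.5 0.0416
top stop 538 [535.6   5.6] [ 72.  116.2] 4.7 0.0514
top ring 238 [527.8 480.4] [63.4 62.5] 76.9 0.0183
[29.64705882 25.18907563 19.65966387]
top ring 105 [548.9 297.1] [46.7 44.4] 33.3 0.0135
[41.43809524 75.72380952 61.9047619 ]
top ring 109 [558.9 381.3] [43.9 47.1] 78.0 0.0135
[34.66055046 29.04587156 22.86238532]
```

Top view: case at (345,190), lid at (428,173), large black ring at (187,257), target small black ring at (220,238), turquoise ring at (250,235), stopper at (213,271), tumbler at (203,193). The scene view agrees. Next I check the obstacles along the path and triangulate the foot points.

```bash
cat > c.py <<'E'
from h import *
print(manip.tip_extent)
m={"tumbler":((261.2,228.9),(196.8,210.8)),"stopper":((293.9,283.3),(271.5,212.9)),"ring":((273.7,262.4),(238.5,216.)),"ring2":((260.6,286.5),(232.9,251.9)),"lid":((178.2,362.7),(173.4,427.6)),"fin":((195.5,351.7),(217,354.7)),"lip":((186.3,303.9),(160.1,337.6)),"empty":((198.3,312),(177.8,338.4)),"candle":((233.8,262.8),(184.9,259.5))}
for k,v in m.items():
    A=[];b=[]
    for n,(r,c) in zip(("scene","top"),v):
        K,t,Rm=cam(n); d=Rm@np.linalg.solve(K,[c,r,1]); d/=np.linalg.norm(d); Q=np.eye(3)-np.outer(d,d); A.append(Q);b.append(Q@t)
    print(k,np.round(1000*np.linalg.lstsq(np.vstack(A),np.hstack(b),rcond=None)[0],1))
for n in("scene","top"):
    P=cloud(n,np.load(n+"0.npz")["d"]).reshape(-1,3)
    for x0 in(.3,.4,.5,.6,.7):
        print(n,x0,[int(1000*max([0,*P[(abs(P[:,0]-x0-.05)<.05)&(abs(P[:,1]-y0-.05)<.05)&(P[:,2]<.5)][:,2]])) for y0 in np.arange(-.3,.6,.1)])
    m=(abs(P[:,0]-.655)<.05)&(abs(P[:,1]-.38)<.055)&(P[:,2]>.03)&(P[:,2]<.12)
    print("tumbler",P[m].min(0),P[m].max(0))
E
python3 c.py
```

```text
0.019
tumbler [687.7 392.6 -13.2]
stopper [471.6 417.5   2.7]
ring [559.8 393.9   7.1]
ring2 [556.1 296.1 -12.3]
lid [ 610.7 -236.1   -1.3]
fin [517.   13.2  79.5]
lip [694.6  17.4  52.4]
empty [653.8  24.7  23.2]
candle [687.5 246.8  -4. ]
scene 0.3 [0, 0, 4, 8, 60, 64, 63, 47, 120]
scene 0.4 [1, 2, 3, 53, 4, 3, 41, 48, 12]
scene 0.5 [23, 9, 79, 81, 3, 15, 16, 21, 22]
scene 0.6 [34, 25, 45, 63, 4, 97, 89, 90, 207]
scene 0.7 [5, 6, 121, 64, 3, 499, 89, 90, 3]
tumbler [0.6439711  0.35581638 0.03000092] [0.7048059  0.43496799 0.0908407 ]
top 0.3 [0, 0, 8, 22, 68, 68, 67, 48, 122]
top 0.4 [5, 5, 5, 52, 6, 5, 49, 50, 15]
top 0.5 [33, 13, 81, 83, 6, 19, 21, 23, 23]
top 0.6 [36, 12, 47, 66, 5, 97, 93, 92, 216]
top 0.7 [8, 7, 128, 68, 5, 499, 95, 92, 212]
tumbler [0.64470269 0.35369348 0.03064437] [0.70485102 0.43315551 0.09506723]
```

```bash
cat > go.py <<'E'
# usage: go.py x y z yaw_of_tool_y_deg [slant_deg about tool x] : remaining delta in tool axes
import sys
from h import *
x,y,z,w=map(float,sys.argv[1:5]); sl=float(sys.argv[5]) if len(sys.argv)>5 else 0
s=manip.state(); Rt=q2R(s["tool_rot"]); a=np.radians(w)
ty=np.array([np.cos(a),np.sin(a),0]); tz=np.array([0,0,-1.]); G=np.stack([np.cross(ty,tz),ty,tz],1)@R.from_rotvec([np.radians(sl),0,0]).as_matrix()
print("t",round(s["time"],2),"pos",np.round(s["tool_pos"],4),"d",np.round(Rt.T@(np.array([x,y,z])-s["tool_pos"]),4),"rv",np.round(R.from_matrix(Rt.T@G).as_rotvec(),4),"w",round(s["gripper_width"],3),"gf",round(s["grasp_force"],1),"F",np.round(s["contact_force"],1))
E
echo '[[0.72,0,0,-0.02,0,0,0.18],[0.72,0,0,-0.02,0,0,0.18],[0.72,0.0367,-0.0426,0,0,0,0],[0.72,0.0367,-0.0426,0,0,0,0],[0.72,0.0367,-0.0426,0,0,0,0]]' | python3 -m crank
echo '[[0.72,0.0367,-0.0426,0,0,0,0],[0.72,0.0367,-0.0426,0,0,0,0],[0.72,0.0367,-0.0426,0,0,0,0],[0.72,0.0367,-0.0426,0,0,0,0],[0.72,0.0367,-0.0426,0,0,0,0]]' | python3 -m crank
python3 go.py 0.558 0.3836 0.12 -84.3
```

```text
time: 1.72
tool_pos: [0.3745, -0.421, 0.2561]
tool_rot: [0.0, 0.999, 0.049, 0.0]
contact_force: [1.0, 0.3, 0.5]
gripper_width: 0.72
grasp_force: 0.0
time: 2.35
tool_pos: [0.5362, -0.1907, 0.2562]
tool_rot: [0.0, 0.999, 0.049, 0.0]
contact_force: [-0.9, -0.2, 0.3]
gripper_width: 0.719
grasp_force: 0.0
t 2.35 pos [ 0.5362 -0.1907  0.2562] d [ 0.0782 -0.5694  0.1359] rv [ 0.0005 -0.0006 -0.0007] w 0.719 gf 0.0 F [-0.9 -0.2  0.3]
```

```bash
echo '[[0.72,0.0078,-0.057,0,0,0,0],[0.72,0.0078,-0.057,0,0,0,0],[0.72,0.0078,-0.057,0,0,0,0],[0.72,0.0078,-0.057,0,0,0,0],[0.72,0.0078,-0.057,0,0,0,0]]' | python3 -m crank >/dev/null
echo '[[0.72,0.0078,-0.057,0,0,0,0],[0.72,0.0078,-0.057,0,0,0,0],[0.72,0.0078,-0.057,0,0,0,0],[0.72,0,0,0,0,0,0],[0.72,0,0,0,0,0,0]]' | python3 -m crank
python3 go.py 0.558 0.3836 0.12 -84.3
```

```text
time: 3.6
tool_pos: [0.5524, 0.2676, 0.2557]
tool_rot: [0.0, 0.999, 0.05, -0.0]
contact_force: [0.2, 0.2, -0.1]
gripper_width: 0.72
grasp_force: 0.0
t 3.6 pos [0.5524 0.2676 0.2557] d [ 0.0171 -0.1149  0.1357] rv [ 0.0005  0.0003 -0.0002] w 0.72 gf 0.0 F [ 0.2  0.2 -0.1]
```

```bash
echo '[[0.72,0.0085,-0.0575,0,0,0,0],[0.72,0.0086,-0.0574,0,0,0,0],[0.72,0,0,0.06,0,0,0],[0.72,0,0,0.05,0,0,0],[0.72,0,0,0,0,0,0]]' | python3 -m crank >/dev/null
echo '[[0.72,0,0,0,0,0,0]]' | python3 -m crank
python3 go.py 0.558 0.3836 0.12 -84.3
python3 - <<'E'
from h import *
a=[]
for n in("scene","top"):
    im,d=manip.grab_frame(n); P=cloud(n,d)
    u,v=np.round(proj(n,[.558,.383,.03])).astype(int)
    c=im[max(v-75,0):v+75,u-100:u+100]; a.append(cv2.resize(c,None,fx=2,fy=2)); 
    x,y,z=P[...,0],P[...,1],P[...,2]; m=(z>.007)&(z<.02)&(np.hypot(x-.558,y-.383)<.035); print(n,m.sum(),np.round(cv2.minAreaRect((P[m][:,:2]*1000).astype(np.float32)),1) if 0 else [np.round(q,1) for q in cv2.minAreaRect((P[m][:,:2]*1000).astype(np.float32))[:2]])
    m=(z>.085)&(z<.12)&(np.hypot(x-.558,y-.383)<.07); print("fingers",P[m].min(0),P[m].max(0))
cv2.imwrite("pics/r1.png",np.hstack(a)[...,::-1])
E
```

```text
time: 4.35
tool_pos: [0.5597, 0.3832, 0.1485]
tool_rot: [-0.001, 0.999, 0.049, 0.001]
contact_force: [-0.1, 0.9, 0.6]
gripper_width: 0.721
grasp_force: 0.0
t 4.35 pos [0.5597 0.3832 0.1485] d [-0.0017 -0.0005  0.0285] rv [-0.0011 -0.0029 -0.0022] w 0.721 gf 0.0 F [-0.1  0.9  0.6]
scene 110 [array([560.1, 385. ]), array([45.2, 46.4])]Traceback (most recent call last):
  File "<stdin>", line 8, in <module>
    return umr_minimum(a, axis, None, out, keepdims, initial, where)
ValueError: zero-size array to reduction operation minimum which has no identity
```

Run:
```python
from h import *
a=[];t=manip.state()["tool_pos"]
for n in("scene","top"):
    im,d=manip.grab_frame(n); P=cloud(n,d)
    u,v=np.round(proj(n,[.558,.383,.06])).astype(int)
    c=im[v-70:v+70,u-90:u+90]; a.append(cv2.resize(c,(396,308))); 
    x,y,z=P[...,0],P[...,1],P[...,2]
    for lo,hi in((.1,.13),(.13,.15),(.15,.18)):
        m=(z>lo)&(z<hi)&(np.hypot(x-.558,y-.383)<.07); print(n,lo,m.sum(),P[m].min(0)-t if m.any() else 0,P[m].max(0)-t if m.any() else 0)
cv2.imwrite("pics/r1.png",np.hstack(a)[...,::-1])
```

```text
scene 0.1 0 0 0
scene 0.13 0 0 0
scene 0.15 49 [-0.01373978 -0.03604089  0.01879319] [0.01419979 0.04346495 0.03026737]
top 0.1 0 0 0
top 0.13 0 0 0
top 0.15 0 0 0
```

View pics/r1.png

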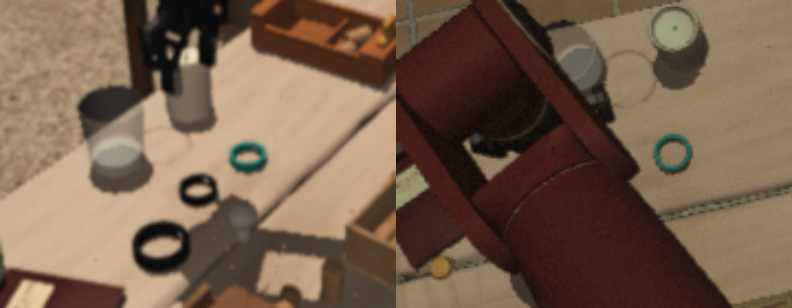

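```bash
echo '[[0.72,0,0,0.05,0,0,0],[0.72,0,0,0.045,0,0,0],[0.72,0,0,0.02,0,0,0],[0.72,0,0,0,0,0,0],[0.72,0,0,0,0,0,0]]' | python3 -m crank
python3 go.py 0.559 0.3836 0.021 -84.3
```

```text
time: 5.12
tool_pos: [0.56, 0.3847, 0.0339]
tool_rot: [-0.001, 0.999, 0.049, 0.002]
contact_force: [0.4, -0.5, 1.0]
gripper_width: 0.72
grasp_force: 0.0
t 5.12 pos [0.56   0.3847 0.0339] d [-0.0011  0.001   0.0129] rv [-0.0017 -0.0042 -0.0007] w 0.72 gf 0.0 F [ 0.4 -0.5  1. ]
```

```bash
echo '[[0.72,-0.001,0,0.007,-0.001,-0.004,0],[0.72,0,0,0.006,0,0,0],[0.72,0,0,0,0,0,0]]' | python3 -m crank
echo '[[0,0,0,0,0,0,0],[0,0,0,0,0,0,0],[0,0,0,0,0,0,0],[0,0,0,0,0,0,0]]' | python3 -m crank
python3 go.py 0.559 0.3836 0.021 -84.3
```

```text
time: 5.5
tool_pos: [0.5566, 0.3833, 0.0172]
tool_rot: [0.001, 0.999, 0.049, -0.003]
contact_force: [0.6, -0.8, -0.3]
gripper_width: 0.723
grasp_force: 0.0
time: 6.0
tool_pos: [0.5572, 0.3836, 0.018]
tool_rot: [0.001, 0.999, 0.049, -0.002]
contact_force: [-0.5, 0.1, 0.6]
gripper_width: 0.002
grasp_force: 0.0
t 6.0 pos [0.5572 0.3836 0.018 ] d [ 0.0018  0.0002 -0.003 ] rv [ 0.0009  0.0039 -0.0007] w 0.002 gf 0.0 F [-0.5  0.1  0.6]
```

Run:
```python
from h import *
n="scene"
im,d=manip.grab_frame(n); P=cloud(n,d)
u,v=np.round(proj(n,[.558,.383,.02])).astype(int); print(u,v)
cv2.imwrite("pics/r2.png",cv2.resize(im[v-40:v+40,u-60:u+60],None,fx=6,fy=6,interpolation=cv2.INTER_CUBIC)[...,::-1])
```

```text
265 268
```

View pics/r2.png

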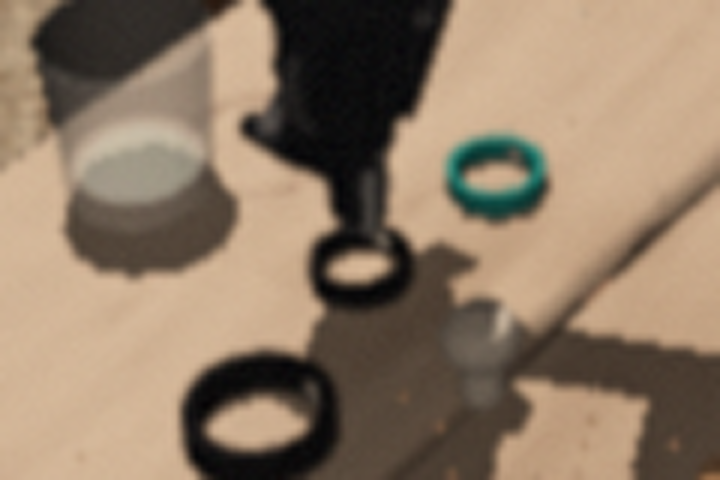

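The shut fingertips stand at about (360,230) in the crop, just behind the ring, whose centre is near (362,268). The ring may have been pushed, so I lift and re-measure.

```bash
echo '[[0,0,0,-0.03,0,0,0],[0.72,0,0,-0.05,0,0,0],[0.72,0,0,-0.02,0,0,0],[0.72,0,0,0,0,0,0]]' | python3 -m crank
python3 - <<'E'
from h import *
for n in("scene","top"):
    im,d=manip.grab_frame(n); P=cloud(n,d)
    x,y,z=P[...,0],P[...,1],P[...,2]; m=(z>.006)&(z<.022)&(np.hypot(x-.558,y-.383)<.05)&(im.max(-1)<90); print(n,m.sum())
    if m.sum()>20:
        print([np.round(q,1) for q in cv2.minAreaRect((P[m][:,:2]*1000).astype(np.float32))[:2]],np.percentile(z[m],[5,50,95])); print(P[m].min(0),P[m].max(0))
    for r in manip.mark_of(n,"foil_cutter"): print(r["conf"],np.round(r["centre"],1))
    # fit at pixel level: project a ring model
    for c in((.558,.3836),(.558,.395),(.558,.40)): print(c,np.round(proj(n,[*c,.007]),1))
E
```

```text
time: 6.55
tool_pos: [0.5587, 0.3843, 0.12]
tool_rot: [-0.0, 0.999, 0.049, -0.0]
contact_force: [0.2, 0.1, 0.2]
gripper_width: 0.632
grasp_force: 0.0
scene 105
[array([558.4, 386.4]), array([42.6, 47. ])] [0.00688604 0.01172035 0.01404379]
[0.53537581 0.36202895 0.00601974] [0.58113151 0.41041198 0.01557903]
0.88 [301.7 250.9]
0.57 [261.6 285.9]
0.44 [274.9 261.3]
(0.558, 0.3836) [265.5 271.9]
(0.558, 0.395) [262.7 274.2]
(0.558, 0.4) [261.5 275.3]
top 0
0.55 [234.4 253.8]
(0.558, 0.3836) [219.7 238.2]
(0.558, 0.395) [215.7 239.1]
(0.558, 0.4) [213.9 239.5]
```

Run:
```python
from h import *
t=manip.state()["tool_pos"]
im,d=manip.grab_frame("scene"); P=cloud("scene",d)
x,y,z=P[...,0],P[...,1],P[...,2]; m=(z>.03)&(z<.25)&(abs(x-t[0])<.05)&(abs(y-t[1])<.065)
h,e=np.histogram(z[m]-t[2],np.arange(-.06,.13,.01)); print(list(zip(np.round(e,3),h)))
for dz in(-.019,0,.019): print(dz,np.round(proj("scene",t+[0,.03,dz]),1),np.round(proj("scene",t+[0,-.03,dz]),1),np.round(proj("scene",t+[0,0,dz]),1))
u,v=265,250
c=im[200:280,205:325]; cv2.imwrite("pics/r3.png",cv2.resize(c,None,fx=6,fy=6,interpolation=cv2.INTER_CUBIC)[...,::-1])
```

```text
[(np.float64(-0.06), np.int64(0)), (np.float64(-0.05), np.int64(0)), (np.float64(-0.04), np.int64(0)), (np.float64(-0.03), np.int64(0)), (np.float64(-0.02), np.int64(0)), (np.float64(-0.01), np.int64(0)), (np.float64(0.0), np.int64(0)), (np.float64(0.01), np.int64(1)), (np.float64(0.02), np.int64(44)), (np.float64(0.03), np.int64(61)), (np.float64(0.04), np.int64(60)), (np.float64(0.05), np.int64(44)), (np.float64(0.06), np.int64(60)), (np.float64(0.07), np.int64(105)), (np.float64(0.08), np.int64(104)), (np.float64(0.09), np.int64(103)), (np.float64(0.1), np.int64(97)), (np.float64(0.11), np.int64(122))]
-0.019 [256.7 251.7] [272.1 240. ] [264.5 245.8]
0 [256.3 245.8] [271.8 234.2] [264.2 239.9]
0.019 [255.8 239.7] [271.4 228.2] [263.8 233.8]
```

View pics/r3.png

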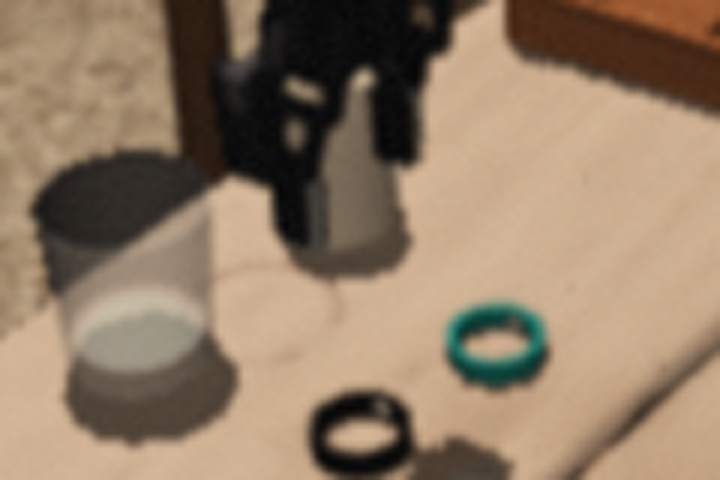

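Crop: near fingertip at (310,248), far one at (400,160), ring at (362,432). The tips appear about 15–20 mm above the reported TCP, not 10 mm below it, so the earlier close passed over the ring. I descend in small steps and watch the force.

```bash
echo '[[0.72,0,0.0,0.05,0,0,0],[0.72,0,0,0.05,0,0,0],[0.72,0,0,0.004,0,0,0],[0.72,0,0,0,0,0,0]]' | python3 -m crank
python3 go.py 0.559 0.3845 0.010 -84.3
echo '[[0.72,0,0,0.003,0,0,0],[0.72,0,0,0.003,0,0,0],[0.72,0,0,0,0,0,0]]' | python3 -m crank
```

```text
time: 7.3
tool_pos: [0.5573, 0.3837, 0.0142]
tool_rot: [0.001, 0.999, 0.049, -0.002]
contact_force: [-0.2, -0.1, 1.3]
gripper_width: 0.718
grasp_force: 0.0
t 7.3 pos [0.5573 0.3837 0.0142] d [ 0.0018 -0.0006  0.0042] rv [ 0.001   0.0041 -0.0007] w 0.718 gf 0.0 F [-0.2 -0.1  1.3]
time: 7.68
tool_pos: [0.5574, 0.3838, 0.0087]
tool_rot: [0.0, 0.999, 0.049, -0.001]
contact_force: [-0.3, -0.4, 0.3]
gripper_width: 0.716
grasp_force: 0.0
```

```bash
echo '[[0.72,0,0,0.004,0,0,0],[0.72,0,0,0,0,0,0]]' | python3 -m crank
echo '[[0.72,0,0,0.004,0,0,0],[0.72,0,0,0,0,0,0]]' | python3 -m crank
python3 - <<'E'
from h import *
t=manip.state()["tool_pos"]
im,d=manip.grab_frame("scene"); P=cloud("scene",d)
x,y,z=P[...,0],P[...,1],P[...,2]; m=(np.hypot(x-t[0],y-t[1])<.07)&(z>.005)&(z<.06)&(im.max(-1)<70)
np.set_printoptions(suppress=True)
for y0 in np.arange(.32,.46,.01):
    k=m&(abs(y-y0)<.005); print(round(y0,3),k.sum(),np.round(np.percentile(z[k],[0,20,50,80]),3) if k.any() else 0)
c=im[230:290,215:315]; cv2.imwrite("pics/r4.png",cv2.resize(c,None,fx=7,fy=7,interpolation=cv2.INTER_CUBIC)[...,::-1])
E
```

```text
time: 7.92
tool_pos: [0.5567, 0.3834, 0.0034]
tool_rot: [0.001, 0.999, 0.049, -0.002]
contact_force: [0.0, -0.3, -0.1]
gripper_width: 0.72
grasp_force: 0.0
time: 8.18
tool_pos: [0.5566, 0.3834, -0.0008]
tool_rot: [0.001, 0.999, 0.049, -0.002]
contact_force: [0.1, -0.3, -0.3]
gripper_width: 0.719
grasp_force: 0.0
0.32 9 [0.005 0.007 0.008 0.009]
0.33 0 0
0.34 0 0
0.35 68 [0.022 0.032 0.042 0.055]
0.36 7 [0.013 0.03  0.043 0.053]
0.37 24 [0.006 0.007 0.011 0.013]
0.38 11 [0.006 0.008 0.012 0.014]
0.39 12 [0.005 0.009 0.01  0.012]
0.4 11 [0.005 0.007 0.01  0.012]
0.41 11 [0.006 0.008 0.015 0.046]
0.42 30 [0.022 0.03  0.041 0.052]
0.43 28 [0.03  0.034 0.04  0.048]
0.44 0 0
0.45 0 0
0.46 0 0
```

View pics/r4.png

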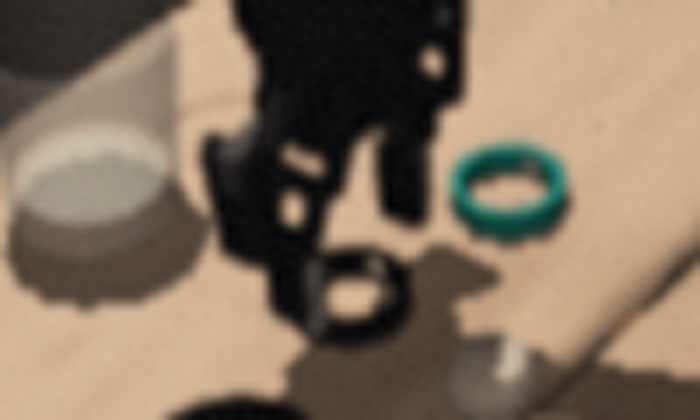

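The near fingertip is at (300,335) and the far one at (400,220). They are clear of the ring and still about 19 mm up at TCP z = 0, so there is a real tool offset of about +29 mm along the fingers. I continue down by that amount, in small steps.

```bash
echo '[[0.72,0.001,0,0.004,0,0,0],[0.72,0,0,0.004,0,0,0],[0.72,0,0,0,0,0,0]]' | python3 -m crank
echo '[[0.72,0,0,0.003,0,0,0],[0.72,0,0,0,0,0,0]]' | python3 -m crank
echo '[[0.72,0,0,0.002,0,0,0],[0.72,0,0,0,0,0,0]]' | python3 -m crank
echo '[[0.0,0,0,0,0,0,0],[0.0,0,0,0,0,0,0],[0,0,0,0,0,0,0]]' | python3 -m crank
```

```text
time: 8.6
tool_pos: [0.5576, 0.3834, -0.0089]
tool_rot: [0.001, 0.999, 0.049, -0.003]
contact_force: [-0.9, 0.1, -0.3]
gripper_width: 0.716
grasp_force: 0.0
time: 8.85
tool_pos: [0.5578, 0.3836, -0.0114]
tool_rot: [0.001, 0.999, 0.049, -0.002]
contact_force: [-0.1, 0.2, -0.4]
gripper_width: 0.724
grasp_force: 0.0
time: 9.1
tool_pos: [0.5578, 0.3836, -0.0133]
tool_rot: [0.001, 0.999, 0.049, -0.002]
contact_force: [1.3, -0.6, -0.4]
gripper_width: 0.721
grasp_force: 0.0
time: 9.48
tool_pos: [0.5585, 0.3839, -0.0124]
tool_rot: [0.0, 0.999, 0.049, -0.001]
contact_force: [0.2, 0.7, 2.7]
gripper_width: 0.51
grasp_force: 61.2
```

```bash
echo '[[0,0,0,-0.04,0,0,0],[0,0,0,-0.06,0,0,0],[0,0,0,-0.05,0,0,0],[0,0.0088,0.0532,0,0,0,0],[0,0.0088,0.0532,0,0,0,0]]' | python3 -m crank
echo '[[0,0.0088,0.0532,0,0,0,0],[0,0.0088,0.0532,0,0,0,0],[0,0.0088,0.0532,0,0,0,0],[0,0.0088,0.0532,0,0,0,0],[0,0.0088,0.0532,0,0,0,0]]' | python3 -m crank
echo '[[0,0,0,0,0,0,0],[0,0,0,0,0,0,0]]' | python3 -m crank
python3 go.py 0.6568 0.0198 -0.003 -84.3
```

```text
time: 10.1
tool_pos: [0.5869, 0.2791, 0.1379]
tool_rot: [0.0, 0.999, 0.05, -0.001]
contact_force: [0.6, -0.1, -0.4]
gripper_width: 0.515
grasp_force: 61.2
time: 10.72
tool_pos: [0.6565, 0.0176, 0.1365]
tool_rot: [0.001, 0.999, 0.049, -0.002]
contact_force: [-0.1, 1.0, -0.4]
gripper_width: 0.512
grasp_force: 61.2
time: 10.98
tool_pos: [0.6561, 0.0196, 0.1364]
tool_rot: [0.0, 0.999, 0.049, -0.003]
contact_force: [0.6, 0.6, -0.9]
gripper_width: 0.507
grasp_force: 61.2
t 10.97 pos [0.6561 0.0196 0.1364] d [ 0.0014 -0.0002  0.1394] rv [ 0.0003  0.0051 -0.0012] w 0.507 gf 61.2 F [ 0.6  0.6 -0.9]
```

Now I lower the ring into the compartment and release it at a limited opening.

```bash
echo '[[0,0,0,0.05,0,0,0],[0,0,0,0.05,0,0,0],[0,0,0,0.025,0,0,0],[0,0,0,0,0,0,0]]' | python3 -m crank
echo '[[0,0,0,0.006,0,0,0],[0,0,0,0.006,0,0,0],[0,0,0,0,0,0,0]]' | python3 -m crank
python3 go.py 0.6568 0.0198 -0.004 -84.3
```

```text
time: 11.48
tool_pos: [0.6531, 0.0211, 0.0087]
tool_rot: [0.0, 0.999, 0.05, -0.005]
contact_force: [0.0, 0.5, -0.1]
gripper_width: 0.509
grasp_force: 61.2
time: 11.85
tool_pos: [0.6563, 0.0193, 0.0005]
tool_rot: [0.001, 0.999, 0.049, -0.002]
contact_force: [0.4, -0.4, -0.7]
gripper_width: 0.512
grasp_force: 61.2
t 11.85 pos [6.563e-01 1.930e-02 5.000e-04] d [ 0.0006 -0.0005  0.0045] rv [ 0.0011  0.0034 -0.0006] w 0.512 gf 61.2 F [ 0.4 -0.4 -0.7]
```

```bash
echo '[[0,0,0,0.005,0,0,0],[0,0,0,0,0,0,0],[0.72,0,0,0,0,0,0],[0.72,0,0,0,0,0,0],[0.72,0,0,0,0,0,0]]' | python3 -m crank
echo '[[0.72,0,0,-0.04,0,0,0],[0.72,0,0,-0.06,0,0,0],[0.9,0,0,-0.03,0,0,-0.1813],[0.9,0,0,-0.02,0,0,-0.1813],[0.9,0,0,0,0,0,-0.1813]]' | python3 -m crank
echo '[[0.9,0,0,0,0,0,-0.1813],[0.9,0,0,0,0,0,-0.1813],[0.9,0,0,0,0,0,-0.1813],[0.9,0,0,0,0,0,-0.1813],[0.9,0,0,0,0,0,0]]' | python3 -m crank
python3 go.py 0.6106 -0.2312 0.08 -11.6
```

```text
time: 12.48
tool_pos: [0.6562, 0.0191, -0.0048]
tool_rot: [0.001, 0.999, 0.049, -0.002]
contact_force: [-0.4, -1.2, 0.3]
gripper_width: 0.722
grasp_force: 0.0
time: 13.1
tool_pos: [0.6583, 0.0193, 0.1484]
tool_rot: [0.001, 0.948, 0.319, 0.0]
contact_force: [-0.1, -0.1, 0.1]
gripper_width: 0.9
grasp_force: 0.0
time: 13.72
tool_pos: [0.6566, 0.0194, 0.1451]
tool_rot: [-0.001, 0.776, 0.631, -0.002]
contact_force: [-0.1, -0.3, 0.0]
gripper_width: 0.898
grasp_force: 0.0
t 13.72 pos [0.6566 0.0194 0.1451] d [-0.2546  0.0062  0.0656] rv [-0.0035  0.0021 -0.0026] w 0.898 gf 0.0 F [-0.1 -0.3  0. ]
```

```bash
echo '[[0.9,-0.051,0.0012,0,0,0,0],[0.9,-0.051,0.0012,0,0,0,0],[0.9,-0.051,0.0012,0,0,0,0],[0.9,-0.051,0.0012,0,0,0,0],[0.9,-0.051,0.0012,0.03,0,0,0]]' | python3 -m crank >/dev/null
echo '[[0.9,0,0,0,0,0,0],[0.9,0,0,0,0,0,0]]' | python3 -m crank
python3 go.py 0.6106 -0.2312 0.08 -11.6
python3 - <<'E'
from h import *
o=np.array([.624,.0165]);u=np.array([-.995,-.0993]);v=np.array([.0993,-.995])
for n in("scene","top"):
    im,d=manip.grab_frame(n); P=cloud(n,d)
    q=(P[...,:2]-o)@np.stack([u,v],1); z=P[...,2]
    m=(z>.012)&(z<.03)&(q[...,0]>-76)&(abs(q[...,0]+.034)<.04)&(abs(q[...,1])<.045)&(im.max(-1)<60)
    print(n,m.sum(),np.round(np.median(q[m],0),3),np.round(q[m].min(0),3),np.round(q[m].max(0),3),np.percentile(z[m],[5,50,95])) if m.any() else print(n,"none")
    x,y=P[...,0],P[...,1]
    m=(z>.022)&(z<.04)&(x>.5)&(x<.72)&(y<-.15)&(y>-.33); 
    if m.sum()>20: r=cv2.minAreaRect((P[m][:,:2]*1000).astype(np.float32)); print("bar",m.sum(),r)
    m=(z>.002)&(z<.012)&(x>.5)&(x<.72)&(y<-.15)&(y>-.33)&(im[...,0]>1.25*im[...,2]); 
    if m.sum()>20: r=cv2.minAreaRect((P[m][:,:2]*1000).astype(np.float32)); print("lid",m.sum(),r)
    a,b=np.round(proj(n,[.62,-.08,.05])).astype(int); c=im[b-60:b+60,a-80:a+80]; cv2.imwrite(f"pics/{n}5.png",c[...,::-1])
A=cv2.imread("pics/scene5.png");B=cv2.imread("pics/top5.png"); cv2.imwrite("pics/r5.png",cv2.resize(np.hstack([A,B]),None,fx=2.5,fy=2.5,interpolation=cv2.INTER_CUBIC))
E
```

```text
time: 14.6
tool_pos: [0.6111, -0.2313, 0.1156]
tool_rot: [-0.001, 0.776, 0.631, -0.002]
contact_force: [-0.3, -0.0, 0.9]
gripper_width: 0.897
grasp_force: 0.0
t 14.6 pos [ 0.6111 -0.2313  0.1156] d [ 0.0001 -0.0004  0.0356] rv [-0.0037  0.0015 -0.0024] w 0.897 gf 0.0 F [-0.3 -0.   0.9]
scene 36 [-0.041  0.011] [-0.057 -0.015] [-0.01   0.022] [0.01249524 0.01657498 0.0202142 ]
bar 59 ((609.9224243164062, -228.406982421875), (64.2686996459961, 20.143230438232422), 74.66205596923828)
lid 571 ((611.1773681640625, -242.8405303955078), (194.5591278076172, 183.572998046875), 6.092855453491211)
top 93 [-0.031 -0.   ] [-0.055 -0.021] [-0.009  0.023] [0.01398828 0.01897574 0.02333674]
bar 131 ((610.9376220703125, -232.29502868652344), (61.99610900878906, 17.593067169189453), 80.1053466796875)
lid 2162 ((610.035888671875, -228.43844604492188), (156.7989501953125, 219.62213134765625), 89.9903335571289)
```

View pics/r5.png

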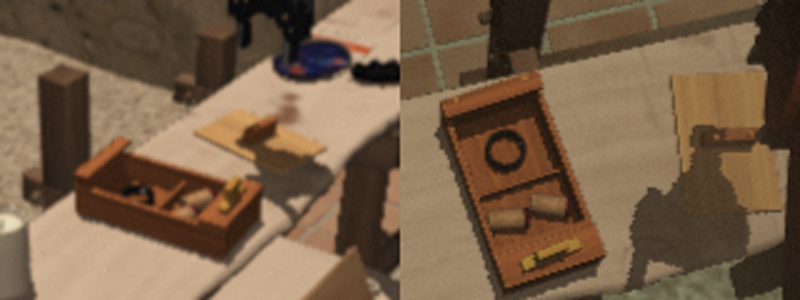

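Ring lies flat, centred in the compartment (top crop (505,150)); the lid bar is at (740,137) in the crop. I descend on the bar.

```bash
echo '[[0.5,0,0,0.05,0.004,0,0],[0.5,0,0,0.045,0,0,0],[0.5,0,0,0.008,0,0,0],[0.5,0,0,0,0,0,0]]' | python3 -m crank
python3 go.py 0.6106 -0.2312 0.001 -11.5
echo '[[0.5,0,0,0.006,0,0,0],[0.5,0,0,0.004,0,0,0],[0.5,0,0,0,0,0,0]]' | python3 -m crank
echo '[[0,0,0,0,0,0,0],[0,0,0,0,0,0,0],[0,0,0,0,0,0,0],[0,0,0,0,0,0,0]]' | python3 -m crank
python3 go.py 0.6106 -0.2312 0.001 -11.5
```

```text
time: 15.2
tool_pos: [0.6113, -0.2312, 0.0136]
tool_rot: [-0.002, 0.775, 0.632, -0.003]
contact_force: [0.0, 0.0, 0.8]
gripper_width: 0.501
grasp_force: 0.0
t 15.2 pos [ 0.6113 -0.2312  0.0136] d [-0.0001 -0.0006  0.0126] rv [-0.0065  0.0023 -0.0013] w 0.501 gf 0.0 F [0.  0.  0.8]
time: 15.58
tool_pos: [0.6105, -0.2319, 0.0029]
tool_rot: [-0.002, 0.775, 0.632, -0.003]
contact_force: [-0.3, 0.3, -0.3]
gripper_width: 0.501
grasp_force: 0.0
time: 16.08
tool_pos: [0.6108, -0.232, 0.0032]
tool_rot: [-0.002, 0.775, 0.632, -0.003]
contact_force: [-0.1, 0.1, 3.5]
gripper_width: 0.168
grasp_force: 60.7
t 16.07 pos [ 0.6108 -0.232   0.0032] d [ 0.0008 -0.0003  0.0022] rv [-0.0065  0.0024 -0.0022] w 0.168 gf 60.7 F [-0.1  0.1  3.5]
```

The bar is gripped (opening 0.168, about 16 mm). I lift, yaw into line with the case, carry over above it, then slant the lip end down.

```bash
echo '[[0,0,0,-0.03,0,0,0],[0,0,0,-0.06,0,0,0],[0,0,0,-0.06,0,0,-0.15],[0,0,0,0,0,0,-0.15],[0,0,0,0,0,0,0]]' | python3 -m crank
python3 go.py 0.627 0.017 0.15 5.7
echo '[[0,0.0493,0.0081,0,0,0,0],[0,0.0493,0.0081,0,0,0,0],[0,0.0493,0.0081,0,0,0,0],[0,0.0493,0.0081,0,0,0,0],[0,0.0493,0.0081,0,0,0,0]]' | python3 -m crank
echo '[[0,0,0,0,0.14,0,0],[0,0,0,0,0.139,0,0],[0,0,0,0,0,0,0],[0,0,0,0,0,0,0]]' | python3 -m crank
python3 go.py 0.627 0.017 0.15 5.7 16
cat > e.py <<'E'
from h import *
# predicted lid corners in pictures, and lid plane from depth
o=np.array([.624,.0165,0]);a=np.radians(185.7);U=np.array([[np.cos(a),-np.sin(a),0],[np.sin(a),np.cos(a),0],[0,0,1]])
s=manip.state();Rt=q2R(s["tool_rot"]);t=s["tool_pos"]
def L(lx,ly,lz): return t+Rt@np.array([ly,lx,.0032-lz])   # lid x along tool y
ends=np.array([L(.085,0,.0),L(-.085,0,0)]); print("ends in case (mm), tool-fixed model",np.round(1000*(ends-o)@U,1))
for n in("scene","top"):
    im,d=manip.grab_frame(n); np.savez("l_"+n+".npz",im=im,d=d); P=cloud(n,d)
    q=(P-t)@Rt  # tool frame
    hsv=cv2.cvtColor(im,cv2.COLOR_RGB2HSV).astype(int)
    m=(abs(q[...,0])<.065)&(abs(q[...,1])<.1)&(abs(q[...,2]-.0032)<.045)&(d>0)&(hsv[...,2]>70)
    mm=m&(abs(q[...,1])>.02)
    if mm.sum()<20: print(n,"few",mm.sum());continue
    c,_,_,_=np.linalg.lstsq(np.c_[q[mm][:,:2],np.ones(mm.sum())],q[mm][:,2],rcond=None)
    r=np.abs(np.c_[q[...,:2].reshape(-1,2),np.ones(256000)]@c-q[...,2].ravel()).reshape(400,640)
    mm=m&(r<.005); c,_,_,_=np.linalg.lstsq(np.c_[q[mm][:,:2],np.ones(mm.sum())],q[mm][:,2],rcond=None)
    print(n,mm.sum(),"plane z=",np.round(c,4),"x",np.round(np.percentile(q[mm][:,0],[.5,99.5]),4),"y",np.round(np.percentile(q[mm][:,1],[.5,99.5]),4))
E
python3 e.py
```

```text
time: 16.7
tool_pos: [0.6111, -0.2315, 0.1522]
tool_rot: [-0.003, 0.673, 0.74, -0.003]
contact_force: [-0.6, 0.2, -2.8]
gripper_width: 0.167
grasp_force: 60.0
t 16.7 pos [ 0.6111 -0.2315  0.1522] d [0.2458 0.0395 0.002 ] rv [-0.0085 -0.0006 -0.0042] w 0.167 gf 60.0 F [-0.6  0.2 -2.8]
time: 17.32
tool_pos: [0.6262, 0.0193, 0.1494]
tool_rot: [-0.005, 0.673, 0.74, -0.004]
contact_force: [0.5, -0.9, -2.4]
gripper_width: 0.17
grasp_force: 60.0
time: 17.82
tool_pos: [0.6269, 0.0176, 0.1507]
tool_rot: [-0.097, 0.665, 0.733, -0.106]
contact_force: [-0.1, 0.2, -1.9]
gripper_width: 0.171
grasp_force: 60.0
t 17.82 pos [0.6269 0.0176 0.1507] d [-0.0006  0.0002  0.0007] rv [-0.0089 -0.0014 -0.0033] w 0.171 gf 60.0 F [-0.1  0.2 -1.9]
ends in case (mm), tool-fixed model [[-83.6  -0.5 123.5]
 [ 79.4  -1.1 171.8]]
scene 558 plane z= [ 0.0079 -0.0072 -0.0016] x [-0.0551  0.0592] y [-0.0855  0.0846]
top 193 plane z= [-0.0057 -0.004  -0.0035] x [0.0297 0.0537] y [-0.0853  0.0818]
```

The tool-fixed model matches both cameras: ends at ±85 mm, plane within 1–2 mm. I move to in front of the slot.

```bash
echo '[[0,-0.0013,-0.015,0.0043,0,0,0.0],[0,0,0.0110,0.0384,0,0,0],[0,0,0.0083,0.0288,0,0,0],[0,0,0,0,0,0,0],[0,0,0,0,0,0,0]]' | python3 -m crank
python3 go.py 0.6115 0.0147 0.0712 5.7 16
python3 e.py
```

```text
time: 18.55
tool_pos: [0.6127, 0.0146, 0.0843]
tool_rot: [-0.095, 0.665, 0.733, -0.105]
contact_force: [0.6, -0.8, -1.6]
gripper_width: 0.169
grasp_force: 60.0
t 18.55 pos [0.6127 0.0146 0.0843] d [0.0003 0.0026 0.0129] rv [-0.0049 -0.0005 -0.0028] w 0.169 gf 60.0 F [ 0.6 -0.8 -1.6]
ends in case (mm), tool-fixed model [[-69.2   1.   57.4]
 [ 93.9   0.6 105.1]]
scene 273 plane z= [ 0.0202 -0.0064 -0.001 ] x [-0.0545  0.0234] y [-0.0859  0.0995]
top 184 plane z= [ 0.0066 -0.0075 -0.0039] x [0.033 0.055] y [-0.0838  0.0999]
```

```bash
echo '[[0,0,0.0015,0.007,0,0,-0.003],[0,0,0.0011,0.0059,0,0,0],[0,0,0,0,0,0,0]]' | python3 -m crank
python3 e.py
echo '[[0,0,0.00385,-0.0011,0,0,0],[0,0,0,0,0,0,0]]' | python3 -m crank
python3 - <<'E'
from h import *
im=np.load("l_scene.npz")["im"]; u,v=np.round(proj("scene",[.66,.03,.06])).astype(int)
cv2.imwrite("pics/r6.png",cv2.resize(im[v-40:v+40,u-60:u+60],None,fx=6,fy=6,interpolation=cv2.INTER_CUBIC)[...,::-1])
E
```

```text
time: 19.02
tool_pos: [0.6106, 0.0146, 0.0687]
tool_rot: [-0.097, 0.664, 0.734, -0.106]
contact_force: [0.0, 0.4, -1.2]
gripper_width: 0.169
grasp_force: 60.1
ends in case (mm), tool-fixed model [[-67.1   0.4  41.5]
 [ 96.    0.6  89.8]]
scene 153 plane z= [ 0.1784 -0.1036  0.0069] x [-0.0518  0.0617] y [-0.0956  0.0996]
top 109 plane z= [ 0.4915 -0.0265 -0.0273] x [0.0326 0.0538] y [-0.0829  0.0959]
time: 19.38
tool_pos: [0.6152, 0.0151, 0.0694]
tool_rot: [-0.096, 0.664, 0.734, -0.106]
contact_force: [-0.4, -0.1, -2.1]
gripper_width: 0.165
grasp_force: 60.0
```

View pics/r6.png

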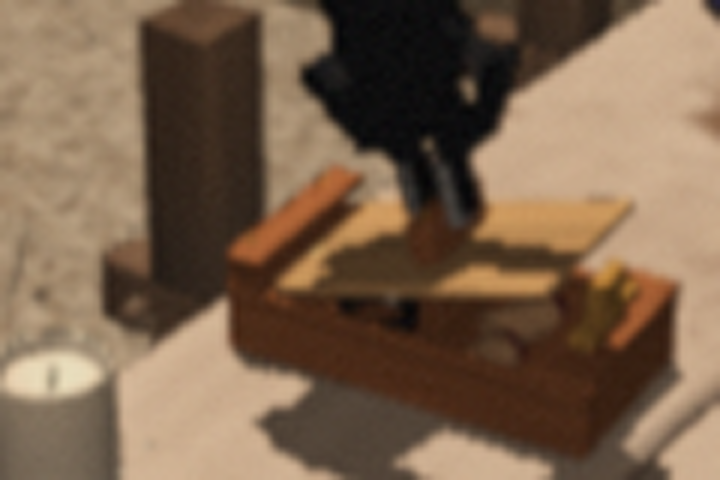

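The lid's low end, from (275,290) to (345,205), is just in front of the lip and slanted correctly. I raise it 2 mm and insert.

```bash
echo '[[0,0,-0.0006,-0.0019,0,0,0],[0,0,0.0038,-0.0011,0,0,0],[0,0,0,0,0,0,0]]' | python3 -m crank
python3 e.py
echo '[[0,0,0.0038,-0.0011,0,0,0],[0,0,0,0,0,0,0]]' | python3 -m crank
python3 e.py
```

```text
time: 19.75
tool_pos: [0.6191, 0.0154, 0.0714]
tool_rot: [-0.096, 0.664, 0.734, -0.106]
contact_force: [0.0, -0.7, -1.5]
gripper_width: 0.17
grasp_force: 60.0
ends in case (mm), tool-fixed model [[-75.6   0.5  44.4]
 [ 87.4   0.6  92.4]]
scene 201 plane z= [ 0.195  -0.0762  0.004 ] x [-0.0538  0.0615] y [-0.0976  0.099 ]
top 133 plane z= [ 0.0804 -0.0713 -0.0095] x [0.0343 0.0558] y [-0.0847  0.0978]
time: 20.1
tool_pos: [0.623, 0.0158, 0.0713]
tool_rot: [-0.096, 0.664, 0.734, -0.106]
contact_force: [-0.1, 0.1, -2.7]
gripper_width: 0.166
grasp_force: 60.0
ends in case (mm), tool-fixed model [[-79.5   0.5  44.2]
 [ 83.5   0.6  92.3]]
scene 226 plane z= [ 0.1925 -0.0612  0.0028] x [-0.0556  0.0624] y [-0.0844  0.0967]
top 134 plane z= [ 0.1634 -0.0596 -0.0134] x [0.0353 0.0558] y [-0.0842  0.0954]
```

```bash
echo '[[0,0,0.0028,-0.0008,0,0,0],[0,0,0,0,0,0,0]]' | python3 -m crank
echo '[[0,0,0.0024,-0.0007,0,0,0],[0,0,0,0,0,0,0]]' | python3 -m crank
python3 e.py | head -2
python3 - <<'E'
from h import *
# check where lip/stop stand against lid in the newest frames: stop face and lip front along case x
o=np.array([.624,.0165,0]);a=np.radians(185.7);U=np.array([[np.cos(a),-np.sin(a),0],[np.sin(a),np.cos(a),0],[0,0,1]])
for f,z0,z1 in (("0.npz",.048,.056),):
  for n in("scene","top"):
    d=np.load(n+f)["d"];q=(cloud(n,d)-o)@U;z=q[...,2]
    m=(z>z0)&(z<z1)&(q[...,0]>.07)&(q[...,0]<.14)&(abs(q[...,1])<.06);print(n,"stop",np.percentile(q[m][:,0],[1,3,50,97,99]),np.percentile(q[m][:,1],[1,99]))
    m=(z>.058)&(z<.068)&(q[...,0]<-.06)&(q[...,0]>-.12)&(abs(q[...,1])<.07);print(n,"lip",np.percentile(q[m][:,0],[1,3,50,97,99]),np.percentile(q[m][:,1],[1,99]))
E
```

```text
time: 20.45
tool_pos: [0.6258, 0.0161, 0.0713]
tool_rot: [-0.096, 0.664, 0.734, -0.106]
contact_force: [-0.0, 0.4, -1.1]
gripper_width: 0.165
grasp_force: 60.0
time: 20.7
tool_pos: [0.6283, 0.0164, 0.0713]
tool_rot: [-0.096, 0.664, 0.734, -0.106]
contact_force: [0.4, 0.1, -0.6]
gripper_width: 0.169
grasp_force: 60.0
ends in case (mm), tool-fixed model [[-84.9   0.5  44.2]
 [ 78.2   0.6  92.3]]
scene stop [0.08533349 0.08669224 0.11139152 0.12423356 0.1247682 ] [-0.05901175  0.05613345]
scene lip [-0.09621477 -0.09556812 -0.08518197 -0.07418384 -0.07353213] [-0.06046502  0.05401556]
top stop [0.08708593 0.08777428 0.10867724 0.12370722 0.12449894] [-0.05533053  0.05903633]
top lip [-0.09638251 -0.09562947 -0.0849087  -0.07435842 -0.07422515] [-0.0546931   0.05911457]
```

Hooked: the lid end is at x = −85 with no contact force, and the case frame checks to within 1 mm. I swing down about the hooked edge.

```bash
echo '[[0,0,0,0.00185,-0.02,0,0],[0,0,0,0.00185,-0.02,0,0],[0,0,0,0.00185,-0.02,0,0],[0,0,0,0.00185,-0.02,0,0],[0,0,0,0.00185,-0.02,0,0]]' | python3 -m crank
python3 e.py | head -1
echo '[[0,0,0,0.00175,-0.02,0,0],[0,0,0,0.00175,-0.02,0,0],[0,0,0,0.00175,-0.02,0,0],[0,0,0,0.00175,-0.02,0,0],[0,0,0,0,0,0,0]]' | python3 -m crank
python3 e.py | head -1
```

```text
time: 21.42
tool_pos: [0.6257, 0.0162, 0.0622]
tool_rot: [-0.063, 0.668, 0.738, -0.068]
contact_force: [0.6, -0.6, -1.9]
gripper_width: 0.172
grasp_force: 60.0
ends in case (mm), tool-fixed model [[-84.6   0.4  43.4]
time: 22.15
tool_pos: [0.6242, 0.016, 0.0552]
tool_rot: [-0.036, 0.67, 0.74, -0.039]
contact_force: [0.4, 0.0, -1.7]
gripper_width: 0.163
grasp_force: 60.0
ends in case (mm), tool-fixed model [[-84.3   0.4  42.9]
```

```bash
echo '[[0,0,0.0003,0.0017,-0.02,0,0],[0,0,0.0003,0.0017,-0.02,0,0],[0,0,0.0002,0.0017,-0.02,0,0],[0,0,0,0.0017,-0.02,0,0],[0,0,0,0,0,0,0]]' | python3 -m crank
python3 e.py; python3 go.py 0.624 0.016 0.0452 5.7 0.37
```

```text
time: 22.88
tool_pos: [0.6244, 0.0161, 0.0483]
tool_rot: [-0.01, 0.671, 0.741, -0.01]
contact_force: [0.1, 0.7, -1.6]
gripper_width: 0.168
grasp_force: 60.0
ends in case (mm), tool-fixed model [[-85.3   0.4  42.7]
 [ 84.7   0.5  47.4]]
scene 357 plane z= [ 0.2076 -0.0223 -0.0008] x [-0.0556  0.0616] y [-0.0908  0.0962]
top 166 plane z= [ 0.6117 -0.041  -0.0283] x [0.0265 0.0557] y [-0.0998  0.0947]
t 22.98 pos [0.625  0.0161 0.0486] d [ 0.     -0.0009  0.0034] rv [-0.0202 -0.001   0.0004] w 0.167 gf 60.0 F [-0.2  0.1 -1.5]
```

```bash
echo '[[0,0,0,0.0009,-0.01,0,0],[0,0,0,0.0009,-0.01,0,0],[0,0,0,0,0,0,0]]' | python3 -m crank
echo '[[0,0,0,0.0006,0,0,0],[0,0,0,0,0,0,0]]' | python3 -m crank
echo '[[0,0,0,0.0005,0,0,0],[0,0,0,0,0,0,0]]' | python3 -m crank
python3 go.py 0.624 0.016 0.0452 5.7 0.37
```

```text
time: 23.35
tool_pos: [0.6247, 0.0161, 0.0465]
tool_rot: [-0.003, 0.671, 0.742, -0.002]
contact_force: [0.4, 0.6, -2.0]
gripper_width: 0.166
grasp_force: 60.0
time: 23.6
tool_pos: [0.625, 0.0161, 0.0461]
tool_rot: [-0.003, 0.671, 0.742, -0.002]
contact_force: [-0.2, 0.0, -1.9]
gripper_width: 0.17
grasp_force: 60.0
time: 23.85
tool_pos: [0.6249, 0.0161, 0.0456]
tool_rot: [-0.003, 0.671, 0.742, -0.002]
contact_force: [0.6, -0.1, -2.0]
gripper_width: 0.17
grasp_force: 60.0
t 23.85 pos [0.6249 0.0161 0.0456] d [ 0.     -0.0009  0.0004] rv [-0.0005 -0.0011  0.0005] w 0.17 gf 60.0 F [ 0.6 -0.1 -2. ]
```

```bash
echo '[[0,0,0,0.0005,0,0,0],[0,0,0,0,0,0,0]]' | python3 -m crank | grep -E 'pos|force'
echo '[[0,0,0,0.0005,0,0,0],[0,0,0,0,0,0,0]]' | python3 -m crank| grep -E 'pos|force'
echo '[[0,0,0,0.0004,0,0,0],[0,0,0,0,0,0,0]]' | python3 -m crank| grep -E 'pos|force'
```

```text
tool_pos: [0.625, 0.0161, 0.0453]
contact_force: [-0.7, -0.2, -1.0]
grasp_force: 60.1
tool_pos: [0.625, 0.0161, 0.0451]
contact_force: [-1.7, -0.5, 2.6]
grasp_force: 60.5
tool_pos: [0.6251, 0.0161, 0.0451]
contact_force: [-2.8, 0.4, 5.4]
grasp_force: 60.9
```

Seated gently: contact came at the predicted height, with 5 N. I release and rise.

```bash
echo '[[0.5,0,0,0,0,0,0],[0.5,0,0,0,0,0,0],[0.5,0,0,0,0,0,0],[0.5,0,0,-0.03,0,0,0],[0.5,0,0,-0.05,0,0,0]]' | python3 -m crank
echo '[[0.5,0,-0.04,0,0,0,0],[0.5,0,-0.04,0,0,0,0],[0.5,0,-0.025,0,0,0,0],[0.5,0,0,0,0,0,0],[0.5,0,0,0,0,0,0]]' | python3 -m crank
python3 go.py 0.5188 0.0061 0.08 8
python3 - <<'E'
from h import *
o=np.array([.624,.0165,0]);a=np.radians(185.7);U=np.array([[np.cos(a),-np.sin(a),0],[np.sin(a),np.cos(a),0],[0,0,1]])
ims=[]
for n in("scene","top"):
    im,d=manip.grab_frame(n);q=(cloud(n,d)-o)@U;z=q[...,2]; hsv=cv2.cvtColor(im,cv2.COLOR_RGB2HSV)
    m=(z>.04)&(z<.056)&(abs(q[...,0])<.1)&(abs(q[...,1])<.06)&(abs(q[...,0])>.015)&(q[...,0]<.084)&(q[...,0]>-.072)
    c=np.linalg.lstsq(np.c_[q[m][:,:2],np.ones(m.sum())],q[m][:,2],rcond=None)[0]; print(n,m.sum(),"lid top plane",np.round(c,4))
    m=(z>.068)&(z<.09)&(abs(q[...,0]-.106)<.03)&(abs(q[...,1])<.03); print("fin",m.sum(), cv2.minAreaRect((q[m][:,:2]*1000).astype(np.float32)) if m.sum()>8 else 0)
    u,v=np.round(proj(n,[.61,.01,.05])).astype(int); ims.append(cv2.resize(im[v-40:v+40,u-50:u+50],None,fx=4,fy=4,interpolation=cv2.INTER_CUBIC))
cv2.imwrite("pics/r7.png",np.hstack(ims)[...,::-1])
E
```

```text
time: 25.22
tool_pos: [0.6235, 0.0162, 0.1222]
tool_rot: [-0.005, 0.671, 0.742, -0.004]
contact_force: [0.9, -0.7, 0.4]
gripper_width: 0.504
grasp_force: 0.0
time: 25.85
tool_pos: [0.5219, 0.0055, 0.1253]
tool_rot: [-0.002, 0.671, 0.742, -0.002]
contact_force: [0.3, 0.6, -0.3]
gripper_width: 0.5
grasp_force: 0.0
t 25.85 pos [0.5219 0.0055 0.1253] d [ 0.0009 -0.0028  0.0453] rv [-0.0056 -0.0009 -0.0397] w 0.5 gf 0.0 F [ 0.3  0.6 -0.3]
scene 674 lid top plane [0.001  0.0156 0.0465]
fin 36 ((105.24134063720703, -2.003499984741211), (10.796947479248047, 34.75119400024414), 4.5125412940979)
top 821 lid top plane [-0.0004  0.0405  0.049 ]
fin 0 0
```

View pics/r7.png

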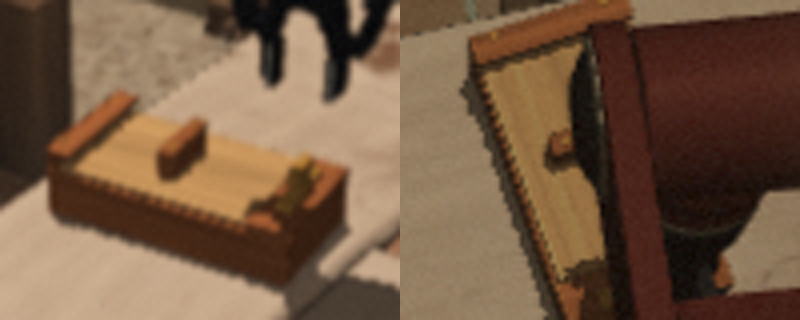

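The lid lies flat under the lip (left crop, around (170,160)), with the button still clear of its end at (295,185). I grasp the fin and turn it.

```bash
echo '[[0.5,0.0009,-0.0028,0.03,-0.005,0,-0.055],[0.5,0,0,0.025,0,0,0],[0.5,0,0,0.008,0,0,0],[0.5,0,0,0,0,0,0]]' | python3 -m crank
python3 go.py 0.5188 0.0061 0.052 9
echo '[[0.5,0,0,0.006,0,0,0],[0.5,0,0,0.003,0,0,0],[0.5,0,0,0,0,0,0]]' | python3 -m crank
python3 go.py 0.5188 0.0061 0.052 9
echo '[[0,0,0,0,0,0,0],[0,0,0,0,0,0,0],[0,0,0,0,0,0,0],[0,0,0,0,0,0,0]]' | python3 -m crank
python3 go.py 0.5188 0.0061 0.052 95.7
```

```text
time: 26.45
tool_pos: [0.5181, 0.0063, 0.0617]
tool_rot: [-0.001, 0.65, 0.76, -0.0]
contact_force: [0.4, 0.1, 0.3]
gripper_width: 0.498
grasp_force: 0.0
t 26.45 pos [0.5181 0.0063 0.0617] d [-0.0003  0.0007  0.0097] rv [-0.0026 -0.0015 -0.002 ] w 0.498 gf 0.0 F [0.4 0.1 0.3]
time: 26.82
tool_pos: [0.5179, 0.0062, 0.053]
tool_rot: [-0.001, 0.65, 0.76, -0.0]
contact_force: [0.2, 0.2, 0.2]
gripper_width: 0.502
grasp_force: 0.0
t 26.82 pos [0.5179 0.0062 0.053 ] d [-0.0003  0.0009  0.001 ] rv [-0.0017 -0.0013 -0.0021] w 0.502 gf 0.0 F [0.2 0.2 0.2]
time: 27.32
tool_pos: [0.5194, 0.0064, 0.0536]
tool_rot: [0.0, 0.65, 0.76, 0.001]
contact_force: [5.3, 1.2, -2.9]
gripper_width: 0.097
grasp_force: 62.1
t 27.32 pos [0.5194 0.0064 0.0536] d [-0.0002 -0.0006  0.0016] rv [ 2.5000e-03  9.0000e-04 -1.5154e+00] w 0.097 gf 62.1 F [ 5.3  1.2 -2.9]
```

```bash
echo '[[0,0,0.001,0,0,0,-0.1],[0,0,0,0,0,0,-0.15],[0,0,0,0,0,0,-0.15],[0,0,0,0,0,0,-0.15],[0,0,0,0,0,0,0]]' | python3 -m crank
python3 go.py 0.5188 0.0061 0.052 95.7
```

```text
time: 27.95
tool_pos: [0.5189, 0.0061, 0.0535]
tool_rot: [-0.001, 0.42, 0.907, -0.0]
contact_force: [-1.4, 0.0, 3.1]
gripper_width: 0.093
grasp_force: 62.8
t 27.95 pos [0.5189 0.0061 0.0535] d [ 0.0001 -0.0001  0.0015] rv [-5.000e-04 -2.000e-03 -9.668e-01] w 0.093 gf 62.8 F [-1.4  0.   3.1]
```

```bash
echo '[[0,0,0,0,0,0,-0.16],[0,0,0,0,0,0,-0.16],[0,0,0,0,0,0,-0.16],[0,0,0,0,0,0,-0.16],[0,0,0,0,0,0,-0.16]]' | python3 -m crank | grep force
echo '[[0,0,0,0,0,0,-0.13],[0,0,0,0,0,0,-0.03],[0,0,0,0,0,0,0],[0,0,0,0,0,0,0]]' | python3 -m crank
python3 go.py 0.5188 0.0061 0.052 95.7
python3 -c "
from plant import manip; print(manip.state()['ft_torque'])"
```

```text
contact_force: [-3.8, -3.5, 4.9]
grasp_force: 63.0
time: 29.08
tool_pos: [0.5187, 0.0053, 0.0535]
tool_rot: [-0.001, -0.045, 0.999, -0.001]
contact_force: [-3.0, -4.0, 5.1]
gripper_width: 0.094
grasp_force: 63.1
t 29.07 pos [0.5187 0.0053 0.0535] d [-0.0002  0.0008  0.0015] rv [-0.0013 -0.0028 -0.0085] w 0.094 gf 63.1 F [-3.  -4.   5.1]
[-0.89765638  0.53576983  0.05820732]
```

Turned to within half a degree. I finish the last bit, release, rise clear and check.

```bash
echo '[[0,0,0,0,0,0,-0.01],[0,0,0,0,0,0,0],[0.45,0,0,0,0,0,0],[0.45,0,0,0,0,0,0],[0.45,0,0,-0.03,0,0,0]]' | python3 -m crank |grep force
echo '[[0.45,0,0,-0.06,0,0,0],[0.45,0,0,-0.06,0,0,0],[0.45,-0.06,0,0,0,0,0],[0.45,-0.06,0,0,0,0,0],[0.45,0,0,0,0,0,0]]' | python3 -m crank
echo '[[0.45,0,0.055,0,0,0,0],[0.45,0,0.055,0,0,0,0],[0.45,0,0.055,0,0,0,0],[0.45,0,0.055,0,0,0,0],[0.45,0,0,0,0,0,0]]' | python3 -m crank
python3 - <<'E'
from h import *
o=np.array([.624,.0165,0]);a=np.radians(185.7);U=np.array([[np.cos(a),-np.sin(a),0],[np.sin(a),np.cos(a),0],[0,0,1]])
ims=[]
for n in("scene","top"):
    im,d=manip.grab_frame(n);q=(cloud(n,d)-o)@U;z=q[...,2]
    m=(z>.068)&(z<.09)&(abs(q[...,0]-.106)<.03)&(abs(q[...,1])<.03); print(n,"fin",m.sum(), cv2.minAreaRect((q[m][:,:2]*1000).astype(np.float32)) if m.sum()>8 else 0)
    m=(z>.062)&(z<.085)&(abs(q[...,0])<.03)&(abs(q[...,1])<.05); print("bar",m.sum(), cv2.minAreaRect((q[m][:,:2]*1000).astype(np.float32)) if m.sum()>8 else 0)
    u,v=np.round(proj(n,[.58,.15,.05])).astype(int); ims.append(cv2.resize(im[v-75:v+75,u-85:u+85],(400,353),interpolation=cv2.INTER_CUBIC))
cv2.imwrite("pics/r8.png",np.hstack(ims)[...,::-1])
E
```

```text
contact_force: [0.7, 0.6, 0.4]
grasp_force: 0.0
time: 30.32
tool_pos: [0.6403, 0.0194, 0.1994]
tool_rot: [-0.003, -0.052, 0.999, 0.001]
contact_force: [-0.1, -0.0, -0.4]
gripper_width: 0.449
grasp_force: 0.0
time: 30.95
tool_pos: [0.6139, 0.241, 0.2031]
tool_rot: [-0.001, -0.054, 0.999, 0.001]
contact_force: [0.3, -0.4, -0.1]
gripper_width: 0.453
grasp_force: 0.0
scene fin 45 ((105.8248291015625, -1.9065570831298828), (35.33812713623047, 16.96143913269043), 2.7335901260375977)
bar 79 ((-0.36110401153564453, -1.61456298828125), (16.44816017150879, 65.519287109375), 0.3085239827632904)
top fin 60 ((105.4473648071289, 1.6702828407287598), (10.240117073059082, 36.00556182861328), 88.16500854492188)
bar 151 ((-0.08057403564453125, 1.7314701080322266), (62.98841094970703, 16.303974151611328), 89.65528869628906)
```

View pics/r8.png

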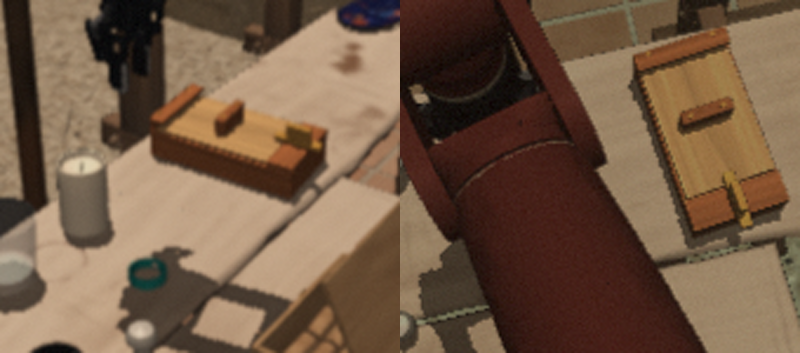

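Lid flat and square (bar centred at (0,0) in the case frame), and the button lies across the lid's end at (738,195). The bystanders in view stand undisturbed.

```bash
python3 -c "
from plant import manip; print(manip.job_done())"
```

```text
the job is handed in; nothing more can be done
None
```

I handed the job in at about 31 s: the black ring is in the empty compartment, the lid was hooked under the lip at about 16° and swung down flat and square, and the turn button lies across its end.

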